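Load the electric grater and hold it running at half speed

TASK

Stand the block of cheese from the board upright in the grater's feed chute, down on the chute's floor, and let go of it; then press the round start plunger on top of the grater right down to its stop and let it spring back up. Then press the spring-loaded run lever down with the fingers until its pad is level with the top of the small steel post beside it (half of its travel, not at its bottom stop), and finish while still holding it there. Leave the bowl, mug, box grater and pepper mill where they are.

Things in the scene. Friction and masses are not known exactly. Their poses are not given: they have to be found in the camera images.
- grater: Electric grater, fixed: white housing 200 (x) x 280 (y) x 140 high. Origin under its centre; x points from its front (steel grating drum, r 36, axis 105 up, sticking out 80 towards the robot) to its back, y to its left. On top: feed chute on the left, start plunger on the right. Beside its right end: the run lever, on a low foot with two hinge cheeks up to 129 high.
- chute_floor (a point): Centre of the floor of the open steel feed chute, 140 above the counter, at (0, +70) mm in the grater's frame. The chute's opening is 50 (grater x) x 58 (grater y), walls 5 thick, 60 deep (rim 200 above the counter), vertical. Axes as the grater's.
- plunger_top (a point): Centre of the top of the start plunger: grey mushroom head, 38 across, 12 thick, on a stem; top at 178 above the counter when up; at (-20, -60) mm in the grater's frame.
- plunger (a joint): Plunger travel in m: 0 up, 0.012 down at its stop. Moves straight down; spring 2.5 N at the top to 6 N at the stop; springs back when let go.
- lever_pad (a point): Centre of the top face of the run lever's black rubber pad, 34 x 34, 12 thick, at the lever's free front end, at (-55, -175) mm in the grater's frame, 126 above the counter when up. Moves with the lever.
- run_lever (a joint): Lever angle in rad: 0 up (level), 0.40 down at its bottom stop. Hinge along the grater's y, 105 behind the pad's centre and 120 above the counter; about 4 N on the pad to start it, 8 N at 0.20 rad (pad 21 mm lower, level with the post's top), 12 N at 0.40 rad; springs back when let go.
- post_top (a point): Centre of the top of the fixed steel gauge post, 14 x 14, at (-55, -206) mm in the grater's frame, 105 above the counter; on the pad's outer side with a gap of 7 between them.
- cheese: Orange-yellow block of hard cheese, 32 (x) x 40 (y) x 100 tall, standing upright on the board, about 0.13 kg. Origin at the centre of its underside, z up along it. It may go into the chute with its 40 side along either side of the chute.
- board: Wooden cutting board, 240 (x) x 200 (y) x 15 thick, fixed. Origin under its centre.
- bowl: White bowl, 116 across, 50 high, loose, under the grating drum. Origin at the centre of its underside. Leave it.
- mug: White mug, 82 across with a handle, 95 high, loose. Origin at the centre of its underside. Leave it.
- box_grater: Steel four-sided box grater, about 105 x 85 at the foot, 231 tall with its black handle, loose. Origin at the centre of its underside. Leave it.
- pepper_mill: Dark wooden pepper mill, 54 across, 150 tall, loose. Origin at the centre of its underside. Leave it.
Mind the look-alikes: they are no part of the job. Of the things that look like the cheese, the largest one is meant.

How it is judged:
By the outcome, as a careful person would: the job done as asked, in the order asked, and still so for the second after the job is handed in, while the arm keeps its last pose, push and grip.
It also fails if it takes over 48 s, if anything falls off the work surface, if the arm or the gripper's body presses on something with over 40 N, if the wrist force passes 120 N, or if a joint passes its speed limit or range.

ROBOT

A 6-joint arm with a two-finger parallel gripper is mounted at the origin on the work surface. World frame = base frame: x ahead of the robot, y to its left, z up, the work surface at z = 0. Lengths are in m, angles in rad, forces in N, time in s.
With the tool pointing down it reaches from about 0.225 to 0.875 m from the base axis. Payload 3.4 kg.
Tool frame: the origin (TCP) lies at the very end of the fingers, on their centre line; the grasp point (between the pads) lies 19 mm behind it; z points along the fingers, y is the line along which they close (so a half turn about z gives the same grasp; the last joint's range is limited). The gripper opens to 85 mm and grips with 20 to 120 N. Pads are 22 mm wide; open, the fingers measure 114 mm over their backs; the gripper's body (76 mm by 85 mm) begins 54 mm behind the grasp point. The pads swing forward as they close: fully open they stand 13 mm farther back than shut.
Start: joints at [-1.303, 0.276, 1.505, -0, 1.361, -0.121], TCP at [0.218, -0.532, 0.231] pointing down, gripper open.
Joint ranges: [-2.89, 2.89], [-0.75, 2.08], [0.22, 2.7], [-1.18, 4.32], [0.11, 2.71], [-2.7, 2.7]. Speed limits (rad/s): [2.57, 2.57, 3.14, 3.14, 3.14, 3.14].

INTERFACE

Orientations are given as a unit quaternion [w, x, y, z].
In Python, from rig import get_state, optics, sign_off gives the robot as it stands.
- The arm moves only by the tool send_rows, never from a script. Its argument "increments" is a list of rows, each an object with "gripper": the gripper's target within -1 to 1 (shut at 1, half-way at 0, fully open at -1); "linear": the shift along the world's x, y, z in m, a list of three; "delta_rot": the turn, a rotation vector about the world's x, y, z in rad, a list of three. In form: [{"gripper": gripper, "linear": [dx, dy, dz], "delta_rot": [rx, ry, rz]}, ...]. A call has 1 to 8 rows; each row is the pose to reach, as a shift and turn from the pose commanded when the call began; what a row does not reach only later rows make up. A row lasts 1/10 s, in which the tool goes at most 50 mm and 8.59 degrees, less where a joint would pass 70% of its speed; a pose out of reach is approached as far as the arm can. A call with a gripper value outside its range is refused whole. The fingers move at their own pace and stop on an object; "newtons" is the grip in N (left out, the last holds). Time passes only in rows, so rows that repeat a pose let the fingers close. It gives the time, the measured TCP pose, the force, the opening and the grip force at its end, in the units of the state.
- get_state(): the state, without advancing time (a new reading comes with each control period).
- optics.get_image(name): name is "scene" or "top" or "wrist"; returns a dict with "pixels" (384x512x3 uint8, blue, green, red), "K" (3x3 intrinsics, pixels), "rvec" (rotation vector, rad) and "tvec" (3), from world to camera coordinates, as OpenCV has them; the wrist camera has in their place "T_tool_cam" (4x4, takes a point from camera to tool coordinates, whose origin is the TCP and whose axes are the flange's). Camera axes: x right, y down, z forward; pixel columns grow to the right and rows downward; lengths in m; the calibration is good to about 2 mm. A picture is of the moment at which its call begins: read the wrist's pose just before it. There is no depth.
- sign_off(): hands the job in; it is judged then, once.
The state is a dict: "clock": time; "qpos": joint angles; "qd": joint speeds; "effort": joint torques, N m; "position": TCP position; "ee_rot": TCP orientation; "contact_force": force on the tool from outside, world axes, zero at the start; "moment": the same for the moment, N m; "width": finger opening in m; "gripper_force": force on a finger pad.
Only numpy, scipy, OpenCV 4.12 (cv2) and the standard library are available. Lean on these libraries where they do the work, as an engineer would, in place of code of your own. Each camera call takes 0.05 s, during which the arm holds its last target. There are 200 camera calls.

## Working session

There is one attempt and no reset: what is moved stays moved. The work goes in short steps, Python scripts to look and compute and a tool call to move; the robot and the scene stay as the last step left them, time stands still between calls to the robot, and variables do not carry over. Pictures are saved under pics/ and viewed, at most 10 in all, crops included, and the job is handed in when it is done.

Besides the shell and the picture viewer there is one more tool, called after "Request:" as name([rows], argument=value, ...), one row to a line, values as JSON. send_rows: Moves the arm, as the interface text tells. Its arguments: {"type":"object","properties":{"increments":{"type":"array"},"newtons":{"type":"number"}},"required":["increments"]}

```bash
mkdir -p pics
cat > h.py <<'E'
import numpy as np, cv2
from rig import get_state, optics
def cam(n):
    d=optics.get_image(n); K=np.array(d["K"]); 
    if n=="wrist": return d
    R,_=cv2.Rodrigues(np.array(d["rvec"],float)); t=np.array(d["tvec"],float).ravel()
    return d["pixels"],K,R,t
def ray(K,R,t,uv):
    c=-R.T@t; return c,R.T@np.linalg.inv(K)@np.array([uv[0],uv[1],1.])
def onz(K,R,t,uv,z):
    c,d=ray(K,R,t,uv); return c+d*(z-c[2])/d[2]
def proj(K,R,t,p):
    q=K@(R@np.asarray(p,float)+t); return q[:2]/q[2]
E
python3 - <<'E'
from h import *
a=[]
for n in("top","scene"):
    p,K,R,t=cam(n); np.savez(n+".npz",p=p,K=K,R=R,t=t); print(n,K.diagonal(),-R.T@t)
    cv2.imwrite(f"pics/{n}0.png",cv2.resize(p,(800,600),interpolation=cv2.INTER_CUBIC))
print(get_state())
E
```

```text
top [363.3272325 363.3272325   1.       ] [ 0.46808107 -0.0413923   1.1113377 ]
scene [356.3633479 356.3633479   1.       ] [ 1.25841384 -0.38596039  0.81569903]
{'clock': 0.1, 'qpos': array([-1.30297106e+00,  2.76551858e-01,  1.50604975e+00,  1.90947261e-05,
        1.36072280e+00, -1.21013888e-01]), 'qd': array([ 0.00047297, -0.00145118, -0.0019335 ,  0.00038912,  0.00091305,
       -0.00080608]), 'effort': array([-1.79117505e-04, -4.17703521e+01, -2.46405959e+01, -3.82674043e-04,
        5.75309474e-03, -1.38469059e-05]), 'position': array([ 0.2178521 , -0.53159503,  0.23049754]), 'ee_rot': array([-8.64233008e-04,  9.81159989e-01,  1.93195049e-01, -5.41928622e-05]), 'contact_force': array([-0.48021002, -0.95696785, -0.56051926]), 'moment': array([-0.00455605,  0.01461093, -0.0243189 ]), 'gripper_force': 0.0, 'width': 0.08497797922777013}
```

View pics/top0.png

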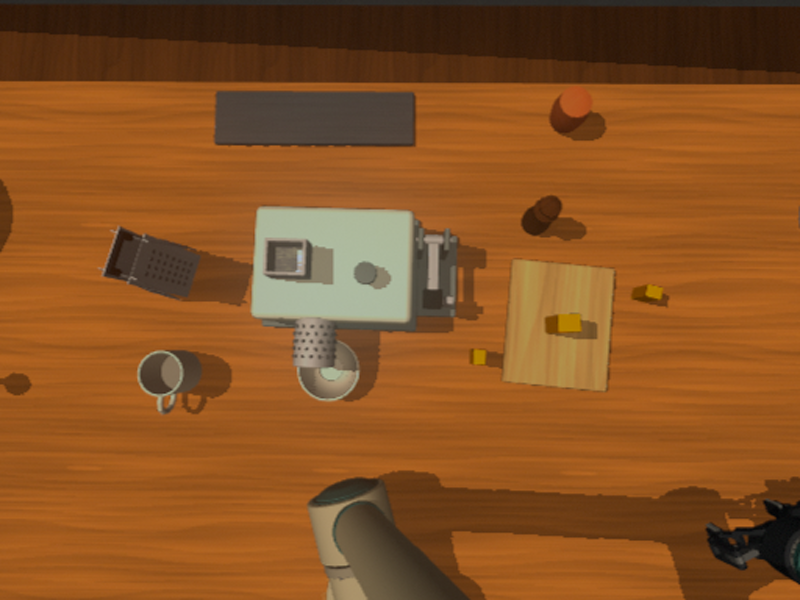

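View pics/scene0.png

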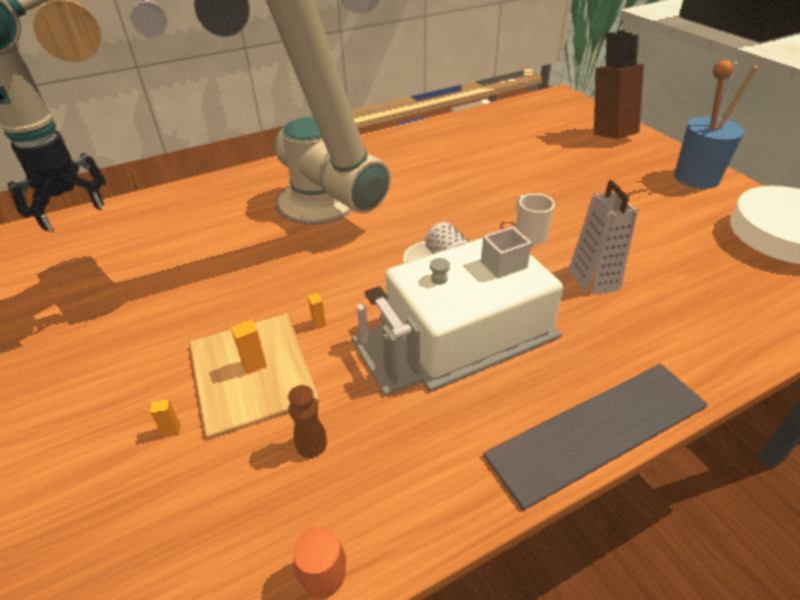

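The top view (800x600) shows three yellow blocks: one on the board at (569,323), and small ones on the counter at (479,357) and (653,292). The one on the board is the largest and stands on the board, so it is the cheese. The grater is at about (333,265), its chute at (288,258), plunger (365,272) and lever pad (433,298). The scene view agrees: large block at (249,347), small ones at (165,417) and (317,311).

Run:
```python
from h import *
d=np.load("top.npz"); p,K,R,t=[d[k] for k in "pKRt"]
s=np.load("scene.npz"); P2=[s[k] for k in "KRt"]
hsv=cv2.cvtColor(p,cv2.COLOR_BGR2HSV)
for n,(u,v) in dict(cheese=(569,323),board=(530,360),house=(340,300),small=(653,292)).items(): print(n,hsv[int(v/1.5625),int(u/1.5625)])
# cheese vs. white/housing masks
m=cv2.inRange(hsv,(17,200,120),(32,255,255)); 
cs,_=cv2.findContours(m,0,2)
for c in cs:
    if cv2.contourArea(c)>40: print("yel",cv2.contourArea(c),cv2.boundingRect(c),cv2.minAreaRect(c))
m=cv2.inRange(hsv,(30,0,150),(100,70,255)); cs,_=cv2.findContours(m,0,2)
for c in cs:
    if cv2.contourArea(c)>3000:
        r=cv2.minAreaRect(c); b=cv2.boxPoints(r); print("house",r); print(np.array([onz(K,R,t,q,.14) for q in b]).round(4))
a=p[195:260,290:440]; b=p[130:215,155:300]
o=np.zeros((600,800,3),np.uint8)
x=cv2.resize(p[190:225,340:390],None,fx=7,fy=7,interpolation=cv2.INTER_CUBIC); o[:245,:350]=x
x=cv2.resize(s["p"][195:250,130:190],None,fx=4.4,fy=4.4,interpolation=cv2.INTER_CUBIC); o[:242,400:664]=x
x=cv2.resize(p[140:205,160:300],None,fx=5,fy=5,interpolation=cv2.INTER_CUBIC); o[260:585,:700]=x
cv2.imwrite("pics/crop1.png",o)
```

```text
cheese [ 21 255 179]
board [ 17 162 178]
house [ 45  33 185]
small [ 21 255 179]
yel 72.0 (301, 223, 10, 11) ((305.5, 228.0), (10.0, 9.0), 90.0)
yel 153.0 (357, 201, 15, 12) ((364.0, 206.5), (11.0, 14.0), 90.0)
yel 69.0 (413, 182, 12, 10) ((418.3207702636719, 186.37734985351562), (10.988844871520996, 7.692190647125244), 15.945395469665527)
house ((211.52731323242188, 168.54360961914062), (98.24562072753906, 68.05793762207031), 1.6365771293640137)
[[ 0.517   0.226   0.14  ]
 [ 0.7026  0.2265  0.14  ]
 [ 0.6964 -0.0413  0.14  ]
 [ 0.5115 -0.0374  0.14  ]]
```

View pics/crop1.png

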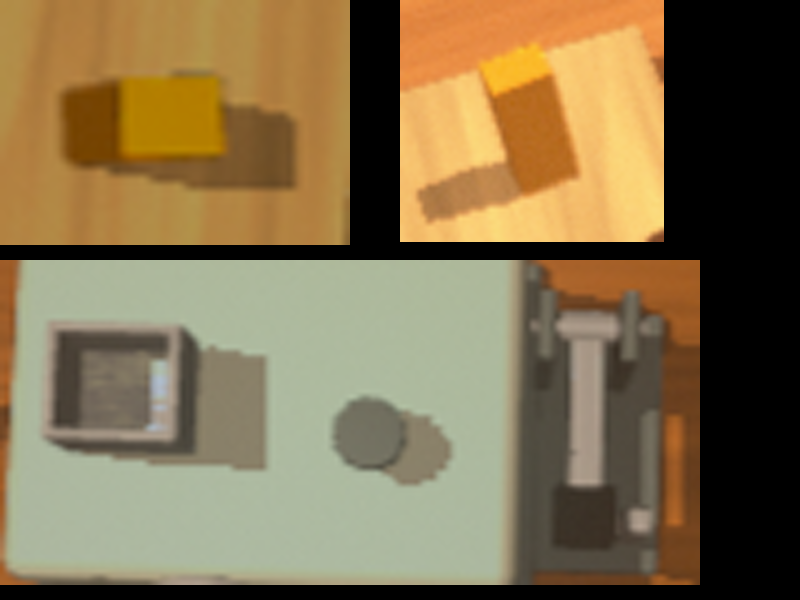

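The crop confirms the choice: the board's block is the large one, its top face at crop corners (121,77)-(225,156), with the 40 side along y. In the grater crop the chute rim corners are (48,322), (183,322), (178,443), (43,440); plunger centre (369,432), pad centre (584,517), post (639,519).

Run:
```python
from h import *
d=np.load("top.npz"); p,K,R,t=[d[k] for k in "pKRt"]
s=np.load("scene.npz"); S=[s[k] for k in "KRt"]
f=lambda q,o,k:(o[0]+(q[0]+.5)/k-.5,o[1]+(q[1]+.5)/k-.5)
c=np.array([onz(K,R,t,f(q,(340,190),7),.115) for q in [(121,77),(220,76),(225,155),(122,157)]])
print("cheese",c[:,:2].round(4).tolist(),c.mean(0).round(4))
G=lambda q,z:onz(K,R,t,f((q[0],q[1]-260),(160,140),5),z)
ch=np.array([G(q,.2) for q in [(48,322),(183,322),(178,443),(43,440)]])
print("chute",ch[:,:2].round(4).tolist(),ch.mean(0).round(4))
pl=G((369,432),.178);pad=G((584,517),.126);po=G((639,519),.105)
m=np.array([ch.mean(0),pl,pad,po])[:,:2]; l=np.array([(0,70),(-20,-60),(-55,-175),(-55,-206)])/1000.
A=l-l.mean(0);B=m-m.mean(0)
th=np.arctan2((A[:,0]*B[:,1]-A[:,1]*B[:,0]).sum(),(A*B).sum())
r=np.array([[np.cos(th),-np.sin(th)],[np.sin(th),np.cos(th)]]);o=m.mean(0)-r@l.mean(0)
print("grater",o,np.degrees(th)); fit=l@r.T+o; print("fit",fit.round(4).tolist(),"res mm",((m-fit)*1e3).round(1).tolist())
for q,z in zip(fit,(.2,.178,.126,.105)): print("scene(800)",proj(*S,[*q,z])*1.5625)
print("cheese scene",proj(*S,c.mean(0))*1.5625, "yaw", np.degrees(np.arctan2(*(c[0]-c[1]+c[3]-c[2])[:2])))
```

```text
cheese [[0.5239, -0.3034], [0.5246, -0.342], [0.4938, -0.3434], [0.4927, -0.3033]] [ 0.5087 -0.323   0.115 ]
chute [[0.6393, 0.1936], [0.6398, 0.1248], [0.5778, 0.1259], [0.5788, 0.1944]] [0.6089 0.1597 0.2   ]
grater [0.6076709  0.09050645] -1.3421297429472339
fit [[0.6093, 0.1605], [0.5863, 0.031], [0.5486, -0.0832], [0.5479, -0.1141]] res mm [[-0.4, -0.8], [0.6, 0.1], [-0.9, 0.6], [0.7, 0.2]]
scene(800) [506.10443593 238.82509247]
scene(800) [438.89244789 262.72181218]
scene(800) [374.81525096 292.18515394]
scene(800) [360.23047029 305.72443462]
cheese scene [243.37055669 327.48094504] yaw -1.2921397157083112
```

Request:
send_rows([
  {"gripper":-1,"linear":[0.036,0.026,0],"delta_rot":[0,0,-0.1]},
  {"gripper":-1,"linear":[0.073,0.052,0],"delta_rot":[0,0,-0.2]},
  {"gripper":-1,"linear":[0.109,0.078,0],"delta_rot":[0,0,-0.3]},
  {"gripper":-1,"linear":[0.146,0.105,0],"delta_rot":[0,0,-0.412]},
  {"gripper":-1,"linear":[0.182,0.131,0],"delta_rot":[0,0,-0.412]},
  {"gripper":-1,"linear":[0.218,0.157,0],"delta_rot":[0,0,-0.412]},
  {"gripper":-1,"linear":[0.255,0.183,0],"delta_rot":[0,0,-0.412]},
  {"gripper":-1,"linear":[0.291,0.209,0],"delta_rot":[0,0,-0.412]},
])

```text
clock: 0.9
position: [0.5102, -0.3217, 0.2309]
ee_rot: [-0.0, 1.0, -0.012, -0.0]
contact_force: [0.7, -1.1, 0.4]
width: 0.0854
gripper_force: 0.0
```

Request:
send_rows([
  {"gripper":-1,"linear":[0,0,-0.01],"delta_rot":[0,0,0]},
  {"gripper":-1,"linear":[0,0,-0.04],"delta_rot":[0,0,0]},
  {"gripper":-1,"linear":[0,0,-0.08],"delta_rot":[0,0,0]},
  {"gripper":-1,"linear":[0,0,-0.08],"delta_rot":[0,0,0]},
  {"gripper":-1,"linear":[0,0,-0.08],"delta_rot":[0,0,0]},
])

```text
clock: 1.4
position: [0.5082, -0.3233, 0.1509]
ee_rot: [-0.001, 1.0, -0.012, -0.001]
contact_force: [-0.0, -0.5, 0.1]
width: 0.0854
gripper_force: 0.0
```

Run:
```python
from h import *
from scipy.spatial.transform import Rotation as Ro
s=get_state(); print(s["position"],s["ee_rot"],s["contact_force"])
d=cam("wrist"); p=d["pixels"]; K=np.array(d["K"]); T=np.array(d["T_tool_cam"])
W=np.eye(4); W[:3,:3]=Ro.from_quat(s["ee_rot"],scalar_first=True).as_matrix(); W[:3,3]=s["position"]
C=np.linalg.inv(W@T)
q=[proj(K,C[:3,:3],C[:3,3],[.5087+a,-.323+b,.115]) for a,b in((.016,.02),(.016,-.02),(-.016,-.02),(-.016,.02))]
print(np.round(q,1).tolist())
o=p.copy(); cv2.polylines(o,[np.int32(np.round(q))],True,(255,0,0),1)
cv2.imwrite("pics/w1.png",cv2.resize(o,(768,576)))
```

```text
[ 0.50818828 -0.32325729  0.15088591] [-5.49264325e-04  9.99929017e-01 -1.18634886e-02 -9.57085558e-04] [-0.00926201 -0.48883035  0.14053907]
[[217.4, 203.1], [287.0, 201.5], [286.4, 250.9], [220.5, 252.4]]
```

View pics/w1.png

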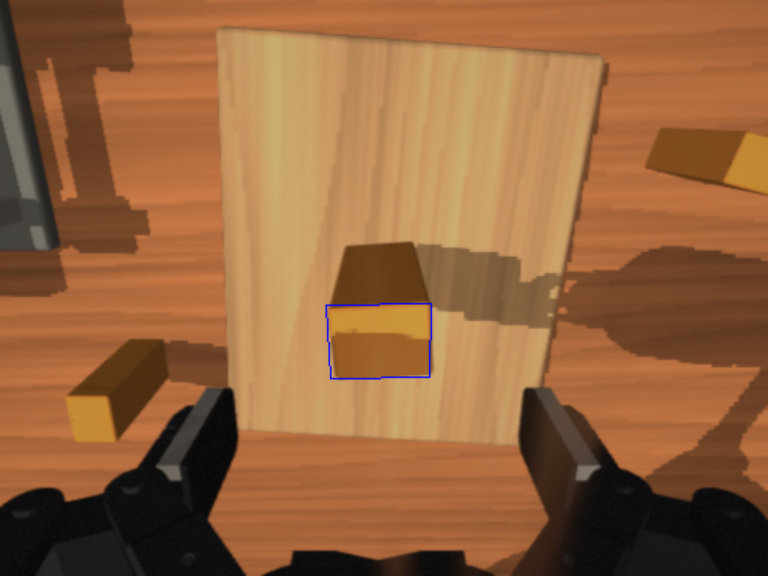

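The wrist view shows the cheese top at (327-431, 303-378), matching the predicted outline and centred between the fingers. I'll descend and grip.

Request:
send_rows([
  {"gripper":-1,"linear":[0.0,0,-0.03],"delta_rot":[0,0,0]},
  {"gripper":-1,"linear":[0.0,0,-0.06],"delta_rot":[0,0,0]},
  {"gripper":-1,"linear":[0.0,0,-0.069],"delta_rot":[0,0,0]},
  {"gripper":-1,"linear":[0.0,0,-0.069],"delta_rot":[0,0,0]},
  {"gripper":1,"linear":[0.0,0,-0.069],"delta_rot":[0,0,0]},
  {"gripper":1,"linear":[0.0,0,-0.069],"delta_rot":[0,0,0]},
  {"gripper":1,"linear":[0.0,0,-0.069],"delta_rot":[0,0,0]},
  {"gripper":1,"linear":[0.0,0,-0.069],"delta_rot":[0,0,0]},
], newtons=40)

```text
clock: 2.25
position: [0.5098, -0.3238, 0.0839]
ee_rot: [0.001, 1.0, -0.012, 0.001]
contact_force: [-0.1, -0.5, 5.6]
width: 0.0399
gripper_force: 39.3
```

Request:
send_rows([
  {"gripper":1,"linear":[0,0,0],"delta_rot":[0,0,0]},
  {"gripper":1,"linear":[0,0,0],"delta_rot":[0,0,0]},
  {"gripper":1,"linear":[0,0,0],"delta_rot":[0,0,0]},
])

```text
clock: 2.55
position: [0.5098, -0.3239, 0.0839]
ee_rot: [0.001, 1.0, -0.012, 0.001]
contact_force: [-1.0, -0.8, 6.1]
width: 0.0399
gripper_force: 39.4
```

Request:
send_rows([
  {"gripper":1,"linear":[0,0,0.02],"delta_rot":[0,0,0]},
  {"gripper":1,"linear":[0,0,0.05],"delta_rot":[0,0,0]},
  {"gripper":1,"linear":[0,0,0.09],"delta_rot":[0,0,0]},
  {"gripper":1,"linear":[0,0,0.13],"delta_rot":[0,0,0]},
  {"gripper":1,"linear":[0,0,0.17],"delta_rot":[0,0,0]},
  {"gripper":1,"linear":[0,0,0.2],"delta_rot":[0,0,0]},
  {"gripper":1,"linear":[0,0,0.22],"delta_rot":[0,0,0]},
  {"gripper":1,"linear":[0,0,0.22],"delta_rot":[0,0,0]},
])

```text
clock: 3.35
position: [0.5101, -0.3239, 0.3057]
ee_rot: [0.002, 1.0, -0.012, 0.003]
contact_force: [1.0, -0.4, -1.5]
width: 0.0403
gripper_force: 39.9
```

Request:
send_rows([
  {"gripper":1,"linear":[0.005,0.02,0],"delta_rot":[0,0,0]},
  {"gripper":1,"linear":[0.013,0.06,0],"delta_rot":[0,0,0]},
  {"gripper":1,"linear":[0.022,0.1,0],"delta_rot":[0,0,0]},
  {"gripper":1,"linear":[0.03,0.14,0],"delta_rot":[0,0,0]},
  {"gripper":1,"linear":[0.039,0.18,0],"delta_rot":[0,0,0]},
  {"gripper":1,"linear":[0.047,0.22,0],"delta_rot":[0,0,0]},
  {"gripper":1,"linear":[0.055,0.26,0],"delta_rot":[0,0,0]},
  {"gripper":1,"linear":[0.064,0.3,0],"delta_rot":[0,0,0]},
])

```text
clock: 4.15
position: [0.5721, -0.0213, 0.3003]
ee_rot: [-0.0, 1.0, -0.012, -0.002]
contact_force: [-0.6, -0.4, -1.4]
width: 0.0402
gripper_force: 39.9
```

Request:
send_rows([
  {"gripper":1,"linear":[0.009,0.04,0],"delta_rot":[0,0,0]},
  {"gripper":1,"linear":[0.017,0.08,0],"delta_rot":[0,0,0]},
  {"gripper":1,"linear":[0.026,0.12,0],"delta_rot":[0,0,0]},
  {"gripper":1,"linear":[0.034,0.16,0],"delta_rot":[0,0,0]},
  {"gripper":1,"linear":[0.036,0.178,0],"delta_rot":[0,0,0]},
  {"gripper":1,"linear":[0.036,0.184,0],"delta_rot":[0,0,0]},
  {"gripper":1,"linear":[0.036,0.184,0],"delta_rot":[0,0,0]},
  {"gripper":1,"linear":[0.036,0.184,0],"delta_rot":[0,0,0]},
])

```text
clock: 4.95
position: [0.6086, 0.1593, 0.3019]
ee_rot: [0.001, 1.0, -0.012, -0.0]
contact_force: [-0.7, 0.2, -1.2]
width: 0.0403
gripper_force: 39.9
```

Run:
```python
from h import *
s=get_state(); print(s["position"],s["ee_rot"],s["contact_force"],s["width"])
o=np.zeros((600,800,3),np.uint8)
p,K,R,t=cam("scene"); o[:480,:400]=cv2.resize(p[90:210,275:375],(400,480),interpolation=cv2.INTER_CUBIC)
p,K,R,t=cam("top"); o[:480,400:]=cv2.resize(p[110:230,130:230],(400,480),interpolation=cv2.INTER_CUBIC)
cv2.imwrite("pics/s2.png",o)
```

```text
[0.6086157  0.15931534 0.30192404] [ 7.56484997e-04  9.99925273e-01 -1.21919962e-02 -4.81101579e-04] [-0.68749903  0.17354201 -1.15196827] 0.0403050665197174
```

View pics/s2.png

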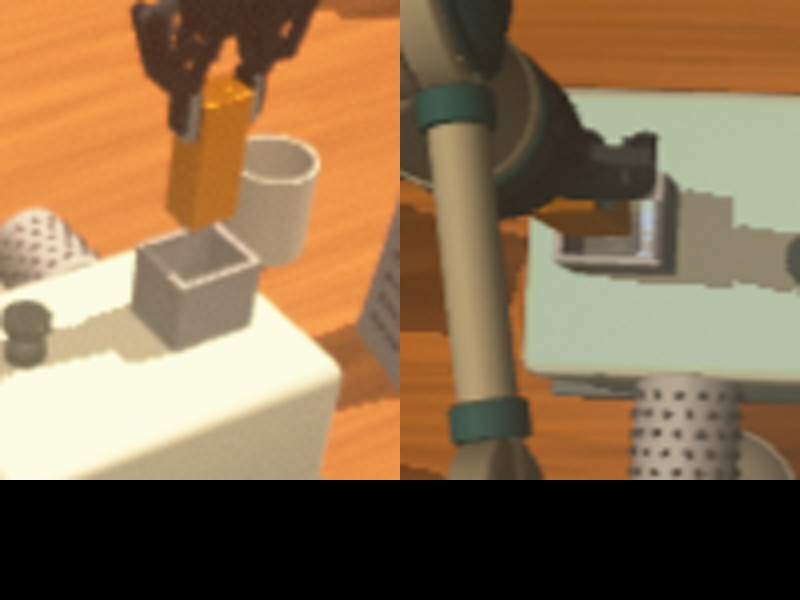

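The cheese hangs upright over the chute (scene crop: cheese (207,150), rim (195,250)). I'll lower it and watch the force.

Request:
send_rows([
  {"gripper":1,"linear":[0.001,0.001,-0.01],"delta_rot":[0,0,0]},
  {"gripper":1,"linear":[0.001,0.001,-0.02],"delta_rot":[0,0,0]},
  {"gripper":1,"linear":[0.001,0.001,-0.03],"delta_rot":[0,0,0]},
  {"gripper":1,"linear":[0.001,0.001,-0.04],"delta_rot":[0,0,0]},
  {"gripper":1,"linear":[0.001,0.001,-0.05],"delta_rot":[0,0,0]},
  {"gripper":1,"linear":[0.001,0.001,-0.06],"delta_rot":[0,0,0]},
])

```text
clock: 5.65
position: [0.6098, 0.1619, 0.2412]
ee_rot: [0.0, 1.0, -0.012, -0.0]
contact_force: [-0.2, 0.2, -1.6]
width: 0.0397
gripper_force: 39.9
```

Request:
send_rows([
  {"gripper":1,"linear":[0,0,-0.01],"delta_rot":[0,0,0]},
  {"gripper":1,"linear":[0,0,-0.02],"delta_rot":[0,0,0]},
  {"gripper":1,"linear":[0,0,-0.026],"delta_rot":[0,0,0]},
  {"gripper":1,"linear":[0,0,-0.028],"delta_rot":[0,0,0]},
  {"gripper":1,"linear":[0,0,-0.03],"delta_rot":[0,0,0]},
  {"gripper":1,"linear":[0,0,-0.03],"delta_rot":[0,0,0]},
])

```text
clock: 6.25
position: [0.6101, 0.1619, 0.2124]
ee_rot: [0.0, 1.0, -0.012, 0.0]
contact_force: [-0.1, -0.5, -1.4]
width: 0.04
gripper_force: 39.9
```

Request:
send_rows([
  {"gripper":1,"linear":[0,0,-0.001],"delta_rot":[0,0,0]},
  {"gripper":1,"linear":[0,0,-0.002],"delta_rot":[0,0,0]},
  {"gripper":1,"linear":[0,0,-0.003],"delta_rot":[0,0,0]},
  {"gripper":1,"linear":[0,0,-0.003],"delta_rot":[0,0,0]},
])

```text
clock: 6.65
position: [0.6099, 0.1619, 0.2093]
ee_rot: [0.0, 1.0, -0.012, -0.0]
contact_force: [0.1, 0.6, -1.1]
width: 0.0399
gripper_force: 39.9
```

Request:
send_rows([
  {"gripper":1,"linear":[0,0,-0.001],"delta_rot":[0,0,0]},
  {"gripper":1,"linear":[0,0,-0.002],"delta_rot":[0,0,0]},
  {"gripper":1,"linear":[0,0,-0.002],"delta_rot":[0,0,0]},
])

```text
clock: 6.95
position: [0.6103, 0.1618, 0.2089]
ee_rot: [0.0, 1.0, -0.012, 0.001]
contact_force: [-2.5, -0.6, 5.0]
width: 0.0401
gripper_force: 40.5
```

Contact with the floor at the expected height. Releasing and retreating.

Request:
send_rows([
  {"gripper":-1,"linear":[0,0,0.001],"delta_rot":[0,0,0]},
  {"gripper":-1,"linear":[0,0,0.001],"delta_rot":[0,0,0]},
  {"gripper":-1,"linear":[0,0,0.001],"delta_rot":[0,0,0]},
  {"gripper":-1,"linear":[0,0,0.001],"delta_rot":[0,0,0]},
  {"gripper":-1,"linear":[0,0,0.001],"delta_rot":[0,0,0]},
  {"gripper":-1,"linear":[0,0,0.001],"delta_rot":[0,0,0]},
  {"gripper":-1,"linear":[0,0,0.02],"delta_rot":[0,0,0]},
  {"gripper":-1,"linear":[0,0,0.05],"delta_rot":[0,0,0]},
])

```text
clock: 7.75
position: [0.6086, 0.1617, 0.2555]
ee_rot: [0.0, 1.0, -0.012, -0.003]
contact_force: [-0.5, -0.9, -0.7]
width: 0.0852
gripper_force: 0.0
```

Request:
send_rows([
  {"gripper":-1,"linear":[0,0,0.04],"delta_rot":[0,0,0]},
  {"gripper":1,"linear":[-0.006,-0.04,0.04],"delta_rot":[0,0,0]},
  {"gripper":1,"linear":[-0.012,-0.08,0.04],"delta_rot":[0,0,0]},
  {"gripper":1,"linear":[-0.018,-0.11,0.04],"delta_rot":[0,0,0]},
  {"gripper":1,"linear":[-0.024,-0.131,0.04],"delta_rot":[0,0,0]},
  {"gripper":1,"linear":[-0.024,-0.131,0.04],"delta_rot":[0,0,0]},
  {"gripper":1,"linear":[-0.024,-0.131,0.02],"delta_rot":[0,0,0]},
  {"gripper":1,"linear":[-0.024,-0.131,0.0],"delta_rot":[0,0,0]},
])

```text
clock: 8.55
position: [0.5867, 0.0315, 0.2576]
ee_rot: [-0.0, 1.0, -0.012, 0.001]
contact_force: [-0.4, 0.9, 0.1]
width: 0.0001
gripper_force: 0.0
```

Run:
```python
from h import *
s=get_state(); print(s["position"],s["ee_rot"],s["contact_force"],s["width"])
o=np.zeros((600,800,3),np.uint8)
p,K,R,t=cam("scene"); o[:480,:480]=cv2.resize(p[90:210,240:360],(480,480),interpolation=cv2.INTER_CUBIC)
p=cam("wrist")["pixels"]; o[:240,480:]=cv2.resize(p,(320,240))
p,K,R,t=cam("top");  o[240:480,480:]=cv2.resize(p[130:220,140:260],(320,240),interpolation=cv2.INTER_CUBIC)
cv2.imwrite("pics/s3.png",o)
```

```text
[0.5866736  0.03148617 0.25757586] [-3.43769584e-04  9.99931000e-01 -1.16793434e-02  1.21271657e-03] [-0.42138125  0.91577406  0.10205819] 0.00012151639141118816
```

View pics/s3.png

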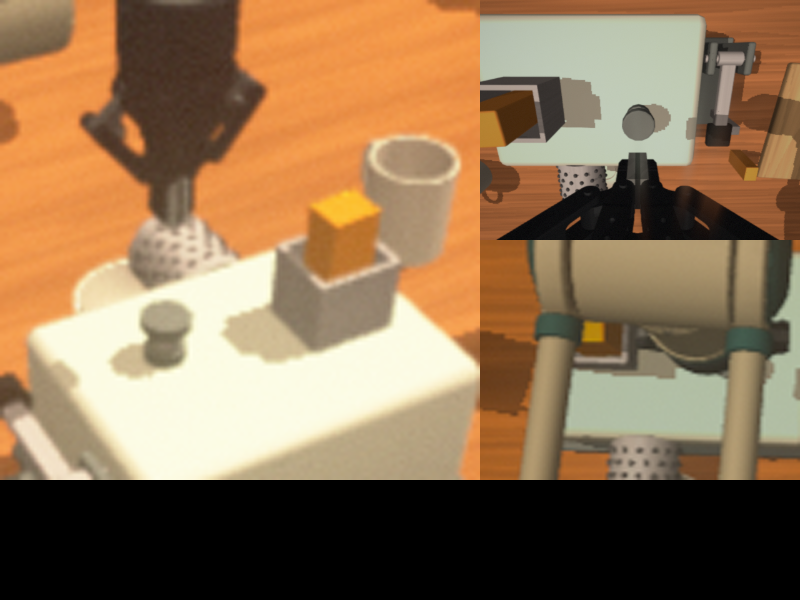

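The cheese stands upright in the chute with about 40 mm showing (scene crop (343,235)). The shut fingers are over the plunger (165,318). Pressing now.

Request:
send_rows([
  {"gripper":1,"linear":[0,-0.0005,-0.03],"delta_rot":[0,0,0]},
  {"gripper":1,"linear":[0,-0.0005,-0.06],"delta_rot":[0,0,0]},
  {"gripper":1,"linear":[0,-0.0005,-0.073],"delta_rot":[0,0,0]},
  {"gripper":1,"linear":[0,-0.0005,-0.078],"delta_rot":[0,0,0]},
  {"gripper":1,"linear":[0,-0.0005,-0.083],"delta_rot":[0,0,0]},
  {"gripper":1,"linear":[0,-0.0005,-0.088],"delta_rot":[0,0,0]},
  {"gripper":1,"linear":[0,-0.0005,-0.091],"delta_rot":[0,0,0]},
  {"gripper":1,"linear":[0,-0.0005,-0.091],"delta_rot":[0,0,0]},
])

```text
clock: 9.5
position: [0.5866, 0.0306, 0.1673]
ee_rot: [-0.0, 1.0, -0.012, 0.001]
contact_force: [-1.5, 1.5, 5.2]
width: -0.0003
gripper_force: 2.7
```

Request:
send_rows([
  {"gripper":1,"linear":[0,0,-0.002],"delta_rot":[0,0,0]},
  {"gripper":1,"linear":[0,0,-0.004],"delta_rot":[0,0,0]},
  {"gripper":1,"linear":[0,0,-0.005],"delta_rot":[0,0,0]},
  {"gripper":1,"linear":[0,0,-0.005],"delta_rot":[0,0,0]},
])

```text
clock: 9.9
position: [0.5867, 0.0306, 0.1659]
ee_rot: [-0.0, 1.0, -0.012, 0.002]
contact_force: [-6.2, 1.5, 20.6]
width: -0.0
gripper_force: 10.3
```

The plunger is hard on its stop (z 0.166, 20 N). Releasing it and moving over the lever pad, tilting 0.2 rad so the fingertips lie flush with the pressed pad.

Request:
send_rows([
  {"gripper":1,"linear":[0,0,0.015],"delta_rot":[0,0,0]},
  {"gripper":1,"linear":[0,0,0.05],"delta_rot":[0,0,0]},
  {"gripper":1,"linear":[0,0,0.07],"delta_rot":[0,0,0]},
  {"gripper":1,"linear":[-0.01,-0.03,0.07],"delta_rot":[0,-0.05,0]},
  {"gripper":1,"linear":[-0.025,-0.07,0.07],"delta_rot":[0,-0.1,0]},
  {"gripper":1,"linear":[-0.037,-0.1,0.07],"delta_rot":[0,-0.15,0]},
  {"gripper":1,"linear":[-0.037,-0.114,0.07],"delta_rot":[0,-0.2,0]},
  {"gripper":1,"linear":[-0.037,-0.114,0.07],"delta_rot":[0,-0.2,0]},
])

```text
clock: 10.7
position: [0.5476, -0.0856, 0.2316]
ee_rot: [-0.0, 0.995, -0.013, 0.1]
contact_force: [0.4, 0.8, -0.1]
width: 0.0001
gripper_force: 0.0
```

Request:
send_rows([
  {"gripper":1,"linear":[0,0,-0.02],"delta_rot":[0,0,0]},
  {"gripper":1,"linear":[0,0,-0.05],"delta_rot":[0,0,0]},
  {"gripper":1,"linear":[0,0,-0.08],"delta_rot":[0,0,0]},
  {"gripper":1,"linear":[0,0,-0.09],"delta_rot":[0,0,0]},
  {"gripper":1,"linear":[0,0,-0.09],"delta_rot":[0,0,0]},
  {"gripper":1,"linear":[0,0,-0.09],"delta_rot":[0,0,0]},
])

```text
clock: 11.3
position: [0.5504, -0.0836, 0.1424]
ee_rot: [-0.001, 0.995, -0.011, 0.101]
contact_force: [0.0, 0.2, 0.8]
width: 0.0003
gripper_force: 0.0
```

Run:
```python
from h import *
s=get_state(); print(s["position"],s["ee_rot"],s["contact_force"],s["width"])
o=np.zeros((600,800,3),np.uint8)
p,K,R,t=cam("scene"); o[:400,:400]=cv2.resize(p[150:230,210:290],(400,400),interpolation=cv2.INTER_CUBIC)
p=cam("wrist")["pixels"]; o[:300,400:]=cv2.resize(p,(400,300))
cv2.imwrite("pics/s4.png",o)
```

```text
[ 0.55040954 -0.08359226  0.14238816] [-8.76765756e-04  9.94843444e-01 -1.12698227e-02  1.00790598e-01] [0.02045316 0.23457014 0.78524412] 0.0002840160146269285
```

View pics/s4.png

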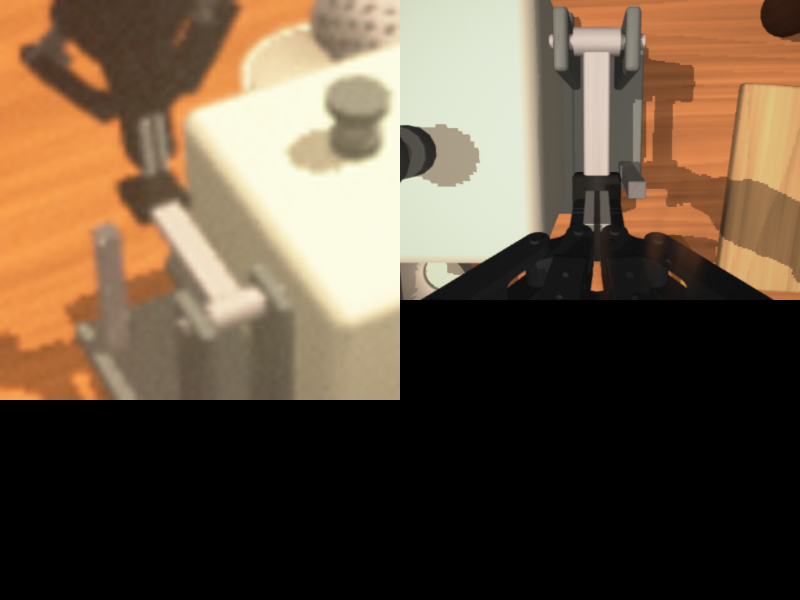

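The plunger has sprung back up (scene crop (357,105)), and the fingers are centred over the lever pad (wrist crop (597,190)). Pressing gradually.

Request:
send_rows([
  {"gripper":1,"linear":[0,0,-0.008],"delta_rot":[0,0,0]},
  {"gripper":1,"linear":[0,0,-0.014],"delta_rot":[0,0,0]},
  {"gripper":1,"linear":[0,0,-0.02],"delta_rot":[0,0,0]},
  {"gripper":1,"linear":[0,0,-0.026],"delta_rot":[0,0,0]},
  {"gripper":1,"linear":[0,0,-0.032],"delta_rot":[0,0,0]},
  {"gripper":1,"linear":[0,0,-0.036],"delta_rot":[0,0,0]},
  {"gripper":1,"linear":[0,0,-0.036],"delta_rot":[0,0,0]},
  {"gripper":1,"linear":[0,0,-0.036],"delta_rot":[0,0,0]},
])

```text
clock: 12.2
position: [0.5502, -0.0838, 0.1061]
ee_rot: [-0.001, 0.995, -0.012, 0.101]
contact_force: [-0.3, 1.1, 7.1]
width: 0.0001
gripper_force: 3.5
```

Request:
send_rows([
  {"gripper":1,"linear":[0,0,0],"delta_rot":[0,0,0]},
  {"gripper":1,"linear":[0,0,0],"delta_rot":[0,0,0]},
])

```text
clock: 12.4
position: [0.5502, -0.0838, 0.1063]
ee_rot: [-0.001, 0.995, -0.012, 0.101]
contact_force: [-0.5, 0.3, 6.2]
width: 0.0001
gripper_force: 3.5
```

Request:
send_rows([
  {"gripper":1,"linear":[0,0,-0.0012],"delta_rot":[0,0,0]},
  {"gripper":1,"linear":[0,0,-0.0012],"delta_rot":[0,0,0]},
  {"gripper":1,"linear":[0,0,-0.0012],"delta_rot":[0,0,0]},
  {"gripper":1,"linear":[0,0,-0.0012],"delta_rot":[0,0,0]},
])

```text
clock: 12.8
position: [0.5503, -0.0838, 0.1052]
ee_rot: [-0.001, 0.995, -0.012, 0.101]
contact_force: [0.2, 1.6, 7.0]
width: 0.0001
gripper_force: 3.7
```

Run:
```python
from h import *
from scipy.spatial.transform import Rotation as Ro
z=[];F=[]
for i in range(6):
    s=get_state(); z.append(s["position"]); F.append(s["contact_force"]); d=cam("wrist")
print(np.mean(z,0),np.std(z,0),np.mean(F,0))
o=np.zeros((600,800,3),np.uint8)
p,K,R,t=cam("scene"); cv2.imwrite("pics/raw.png",p)
o[:400,:400]=cv2.resize(p[150:230,210:290],(400,400),interpolation=cv2.INTER_CUBIC)
p=d["pixels"]; o[:400,400:]=cv2.resize(p[190:290,200:300],(400,400),interpolation=cv2.INTER_CUBIC)
W=lambda a:((np.array(a)-[210,150]+.5)*5-.5).round(0).tolist()
# predicted scene-crop pixels of the pad's hinge-side and front top edges for several angles
og=np.array([.6077,.0905]);th=-.0234;r=np.array([[np.cos(th),-np.sin(th)],[np.sin(th),np.cos(th)]])
for a in(.1,.15,.2,.25,.3):
    L=[]
    for dx in(-.122,-.088):
        for y in(-.192,-.158):
            x=dx*np.cos(a)-.006*np.sin(a)+.05; h=.12+dx*np.sin(a)+.006*np.cos(a)
            L.append(W(proj(K,R,t,[*(og+r@[x,y]),h])))
    print(a,L)
print("post",W(proj(K,R,t,[*(og+r@[-.055,-.206]),.105])))
cv2.imwrite("pics/s5.png",o)
```

```text
[ 0.55034123 -0.08377901  0.10518064] [8.88524285e-06 6.07313726e-06 8.61153868e-06] [0.01572116 0.74319858 6.79345508]
0.1 [[114.0, 194.0], [167.0, 177.0], [137.0, 225.0], [191.0, 206.0]]
0.15 [[115.0, 202.0], [168.0, 185.0], [138.0, 231.0], [191.0, 212.0]]
0.2 [[116.0, 211.0], [169.0, 193.0], [139.0, 237.0], [192.0, 218.0]]
0.25 [[118.0, 219.0], [170.0, 201.0], [140.0, 243.0], [193.0, 224.0]]
0.3 [[119.0, 228.0], [171.0, 210.0], [141.0, 249.0], [194.0, 231.0]]
post [105.0, 230.0]
```

View pics/s5.png

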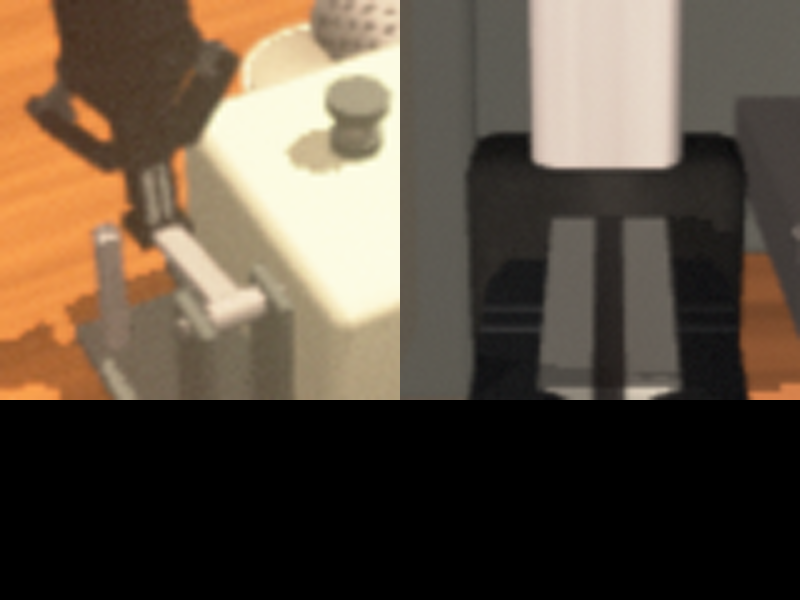

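The scene crop shows the pad's corners at about (122,214) and (141,240). The prediction for 0.20 rad is (116,211) and (139,237). The post top is at (105,232), the plunger is up, and the measured fingertip height is 0.105. Handing in while holding.

```bash
python3 -c "
from rig import sign_off
print(sign_off())"
```

```text
the job is handed in; nothing more can be done
None
```

I handed the job in: the cheese stands upright in the chute, the plunger was pressed to its stop and sprang back, and the arm is holding the run lever's pad level with the post top at about 0.20 rad.

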